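Open the child-resistant tub of spent coin cells

TASK

Open the clamped tub: push its cap down hard and, keeping it pressed, turn it about a quarter turn anticlockwise (seen from above), then lift the cap off. Set it down in the shallow metal tray with its grip bar upwards, letting go only once it stands on the tray's floor, and leave the tin, the charger and the glue bottle where they are.

Things in the scene. Friction and masses are not known exactly. Their poses are not given: they have to be found in the camera images.
- cap_center (a point): Grey round child-resistant cap, loose part, about 70 g, 68 mm across, 54 mm high in all. Point: on its axis, 27 mm above the skirt's lower edge. Skirt 30 mm high with a flat top face 3 mm above the point; from it rises a straight grip bar on the axis, 56 mm long (own x), 16 mm wide (own y), 24 mm high, top 27 mm above the point. Own z up. Pinch the bar across, along y.
- cap_spring (a joint): How far (m) the spring inside the cap is pressed: 0 locked at the start, positive when pushed down, -0.002 when the cap is off. It resists with 8 N at 0 plus 1 N per mm. Below 5 mm (13 N) the cap cannot turn; 7 mm (15 N) is a good push; at 9 mm it meets a hard stop. Turned free, the cap needs no push and the spring lifts it 2 mm above its starting height.
- tub_rim (a point): Centre of the rim of the tub's open neck (40 mm across), 109 mm above the bench, under the cap. Two lugs on the neck lock the cap. Held down, the cap turns only anticlockwise seen from above (positive about z), from 0 (locked) to about 130 degrees; from 55 to 125 degrees of turn it is free and lifts straight off; elsewhere it stays caught.
- tub: White round tub, 80 mm across, in a steel clamp ring on a 130 x 110 x 12 mm wooden board fixed to the bench; it cannot move. Origin on the tub's axis at bench height, z up. Shoulder 87 mm above the bench; with the locked cap on, the cap's lower edge is at 96 mm, its flat top face at 126 mm and the bar's top at 150 mm. The tub's yaw is the locked cap's yaw.
- tray: Shallow open aluminium tray fixed on the bench, 190 mm (its x) by 170 mm (its y), walls 22 mm high and 5 mm thick, floor 5 mm thick. Origin under its centre at bench height.
- tin: Bystander: steel tin, 86 mm across, 100 mm high, upright on the bench; origin under its centre.
- charger: Bystander: black battery charger with a pack on it, 90 x 140 mm, 75 mm high; origin under its centre.
- glue: Bystander: white glue bottle with a black top, 60 mm across, 150 mm high, upright on the bench; origin under its centre.
Mind the look-alikes: they are no part of the job. There is more than one size of the part that bears cap_center; the job needs the largest. What is shaped like the tub but green is not meant.

How it is judged (in metres and radians):
On the way, in this order (a step that is already met when the one before it is completed fails the run):
1. the cap is off the tub: raised at least 25 mm above its locked height (z of cap_center in the frame of tub above 0.148 m), for 0.1 s.
2. the cap touches the tray while still held by the fingers (contact force between cap and tray above 0.2 N and contact force between the fingers and cap above 0.2 N), for 0.05 s.
At the end, for the whole second after the job is handed in: The cap stands flat on the tray's floor inside its walls, bar upwards (within 7 degrees), let go and at rest (x of cap_center in the frame of tray between -0.065 and 0.065 m and y of cap_center in the frame of tray between -0.055 and 0.055 m and z of cap_center in the frame of tray below 0.036 m and angle between cap_center's own z axis and vertical below 0.12 rad and linear speed of cap below 0.02 m/s); the robot touches nothing.
It fails at once if the tin is moved more than 30 mm or knocked over (distance of tin from where it was at the start of the episode above 0.03 m or angle between tin's own z axis and vertical above 0.5 rad).
It fails at once if the charger is moved more than 30 mm (distance of charger from where it was at the start of the episode above 0.03 m).
It fails at once if the glue bottle is moved more than 30 mm or knocked over (distance of glue from where it was at the start of the episode above 0.03 m or angle between glue's own z axis and vertical above 0.5 rad).
It also fails if it takes over 51 s, if anything falls off the work surface, if the arm or the gripper's body presses on something with over 40 N, if the wrist force passes 120 N, or if a joint passes its speed limit or range.

ROBOT

A 7-joint arm with a two-finger parallel gripper is mounted at the origin on the work surface. World frame = base frame: x ahead of the robot, y to its left, z up, the work surface at z = 0. Lengths are in m, angles in degrees, forces in N, time in s.
With the tool pointing down it reaches from about 0.425 to 0.875 m from the base axis. Payload 4.7 kg.
Tool frame: the origin (TCP) lies at the very end of the fingers, on their centre line; the grasp point (between the pads) lies 19 mm behind it; z points along the fingers, y is the direction in which the jaws open and shut (so a half turn about z gives the same grasp; the last joint's range is limited). The gripper opens to 87 mm and grips with 3 to 60 N. Pads are 19 mm wide; open, the fingers measure 117 mm over their backs; the gripper's body (75 mm by 190 mm) begins 51 mm behind the grasp point.
Start: joints at [-64.968, 18.392, -4.016, 83.108, 1.295, 78.541, -3.26], TCP at [0.267, 0.593, 0.223] pointing down, gripper open.
Joint ranges: [-163.93, 163.93], [-17.29, 119.83], [-79.2, 71.16], [3.27, 140.29], [-89.18, 269.18], [5.43, 117.66], [-154.24, 154.24]. Speed limits (degrees/s): [147.25, 147.25, 180, 180, 180, 180, 180].

INTERFACE

Orientations are given as [roll, pitch, yaw] about the fixed x, y, z axes, in that order (R = Rz(yaw) Ry(pitch) Rx(roll)).
In Python, from cell import env gives the robot as it stands.
- The arm moves only by the tool servo_tool, never from a script. Its argument "increments" is a list that holds one entry, the list of rows, each a list of 7 numbers: the shift along the tool's x, y, z in m, then the turn, a rotation vector about the tool's x, y, z in degrees, then the opening, from -1 (shut) to 1 (fully open). In form: [[[dx, dy, dz, rx, ry, rz, fingers], ...]]. A call has 1 to 20 rows; each row is the pose to reach, as a shift and turn from the pose commanded when the call began, along the tool's axes at that moment; what a row does not reach only later rows make up. A row lasts 1/10 s, in which the tool goes at most 50 mm and 8.59 degrees, less where a joint would pass 70% of its speed; a pose out of reach is approached as far as the arm can. A call with a gripper value outside its range is refused whole. The fingers move at their own pace and stop on an object; "squeeze" is the grip in N (left out, the last holds). Time passes only in rows, so rows that repeat a pose let the fingers close. It gives the time, the measured TCP pose, the force and the opening at its end, in the units of the state.
- env.get_obs(): the state, without advancing time (a new reading comes with each control period).
- env.read_camera(name): name is "scene" or "top" or "wrist"; returns a dict with "frame" (480x640x3 uint8, blue, green, red), "intrinsics" (3x3 intrinsics, pixels), "rvec" (rotation vector, rad) and "tvec" (3), from world to camera coordinates, as OpenCV has them. Camera axes: x right, y down, z forward; pixel columns grow to the right and rows downward; lengths in m; the calibration is good to about 2 mm. A picture is of the moment at which its call begins. There is no depth.
- env.sign_off(): hands the job in, once; it reports no verdict.
The state is a dict: "time_s": time; "qpos": joint angles; "joint_velocities": joint speeds; "effort": joint torques, N m; "tool_pos": TCP position; "tool_rot": TCP orientation; "force": force on the tool from outside, world axes, zero at the start; "wrist_torque": the same for the moment, N m; "grip_width": finger opening in m.
Only numpy, scipy, OpenCV 4.12 (cv2) and the standard library are available. Lean on these libraries where they do the work, as an engineer would, in place of code of your own. Each camera call takes 0.05 s, during which the arm holds its last target.

## Working session

There is one attempt and no reset: what is moved stays moved. The work goes in short steps, Python scripts to look and compute and a tool call to move; the robot and the scene stay as the last step left them, time stands still between calls to the robot, and variables do not carry over. Pictures are saved under pics/ and viewed, and the job is handed in when it is done.

Besides the shell and the picture viewer there is one more tool, called after "Call:" by a JSON object that holds its "fn" and its "kwargs". servo_tool: Moves the arm, as the interface text tells. Its arguments: {"type":"object","properties":{"increments":{"type":"array","items":{"type":"array","items":{"type":"array","items":{"type":"number"}}}},"squeeze":{"type":"number"}},"required":["increments"]}

```bash
ls; mkdir -p pics; python3 - <<'E'
from cell import env
import cv2,json,pickle
o=env.get_obs();print(o)
d={}
for n in ["scene","top","wrist"]:
    c=env.read_camera(n);d[n]=c;cv2.imwrite(f"pics/{n}0.png",c["frame"])
    print(n,c["intrinsics"],c["rvec"],c["tvec"])
pickle.dump(d,open("c0.pkl","wb"))
E
```

```text
pics
{'time_s': 0.0, 'qpos': array([-64.96630079,  18.43859128,  -4.0148491 ,  83.17521397,
         1.29467274,  78.5401686 ,  -3.25927034]), 'joint_velocities': array([-0.00812215, -0.01834203, -0.05927185,  0.12599945, -0.02642053,
       -0.00906252,  0.06812169]), 'effort': array([ 8.22711245e-04, -4.91286671e+01, -4.03750464e-01, -3.12522984e+01,
       -6.41619391e-02,  4.36263671e-02,  1.68750671e-04]), 'tool_pos': array([0.26654176, 0.59223054, 0.22146399]), 'tool_rot': array([-1.79891248e+02,  5.64539002e-03,  1.55776079e+02]), 'force': array([ 0.27733619, -0.0257292 ,  0.31045501]), 'wrist_torque': array([-0.03344426,  0.06424485,  0.01013663]), 'grip_width': 0.08707669433515963}
scene [[433.26724154   0.         326.7853713 ]
 [  0.         433.26724154 242.91473521]
 [  0.           0.           1.        ]] [ 0.7565175   2.50281744 -1.19153065] [ 0.45608552 -0.08773171  1.22367979]
top [[611.3419627    0.         319.41319397]
 [  0.         611.3419627  237.57575379]
 [  0.           0.           1.        ]] [ 2.21758403 -2.16952014  0.09102794] [-0.05494992  0.56345423  1.49863522]
wrist [[390.88931976   0.         318.59631588]
 [  0.         390.88931976 234.84632431]
 [  0.           0.           1.        ]] [-2.44208069 -1.58066468 -0.20863098] [-0.64905594 -0.03186589  0.39093492]
```

View pics/scene0.png

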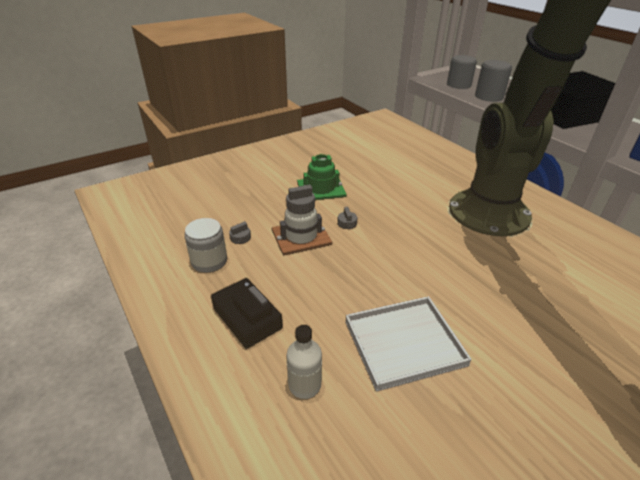

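View pics/top0.png

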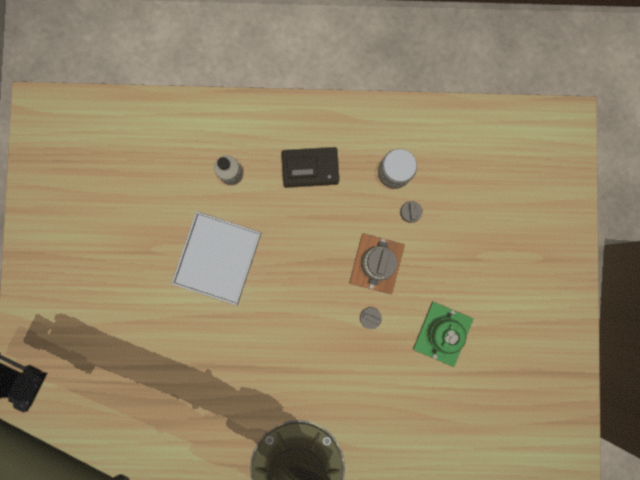

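View pics/wrist0.png

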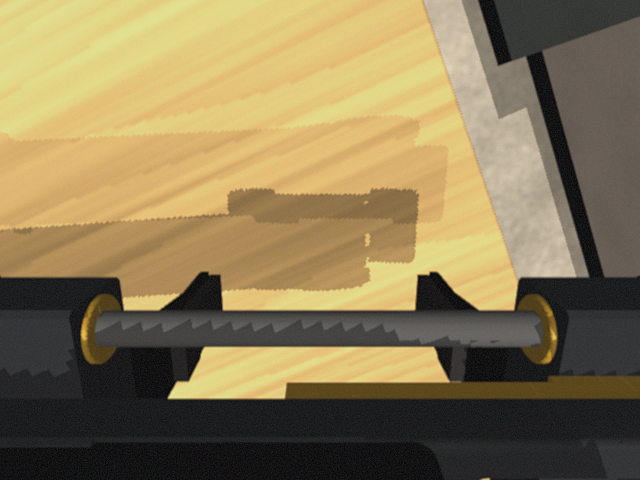

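The scene camera shows the white clamped tub with its grey cap at (301,215). The top camera gives these candidates:
- **Large grey cap:** (380,262), on the wooden board.
- **Small loose caps:** (411,211) and (371,317).
- **Green tub look-alike:** (450,335).

The large cap fits: it is the biggest and sits on the white tub. I'll confirm it in an enlarged crop and measure.

```bash
cat > h.py <<'E'
import cv2,numpy as np,pickle
def cam(c):
    R=cv2.Rodrigues(np.array(c["rvec"],float))[0];return np.array(c["intrinsics"]),R,np.array(c["tvec"],float).ravel()
def onplane(c,uv,z):
    K,R,t=cam(c);d=R.T@np.linalg.inv(K)@np.array([uv[0],uv[1],1.]);o=-R.T@t
    return o+d*(z-o[2])/d[2]
def proj(c,p):
    return cv2.projectPoints(np.array(p,float).reshape(-1,1,3),np.array(c["rvec"],float),np.array(c["tvec"],float),np.array(c["intrinsics"]),None)[0].reshape(-1,2)
E
python3 - <<'E'
from h import *
d=pickle.load(open("c0.pkl","rb"))
c=d["top"];f=c["frame"]
a=cv2.resize(f[225:305,340:460],None,fx=6.6,fy=6.6,interpolation=cv2.INTER_CUBIC)
cv2.imwrite("pics/crop_top.png",a)
a=cv2.resize(d["scene"]["frame"][170:260,260:360],None,fx=6,fy=6,interpolation=cv2.INTER_CUBIC)
cv2.imwrite("pics/crop_scene.png",a)
hsv=cv2.cvtColor(f,cv2.COLOR_BGR2HSV)
# tray: low sat, bright
m=((hsv[...,1]<60)&(hsv[...,2]>100)).astype(np.uint8); m[:200]=0;m[310:]=0;m[:,:160]=0;m[:,280:]=0
cn=max(cv2.findContours(m,0,2)[0],key=cv2.contourArea)
P=np.array([onplane(c,p,0.022)[:2] for p in cn.reshape(-1,2)],np.float32)
print("tray",cv2.minAreaRect(P))
# board
b=f[225:305,340:415].astype(int)
print(hsv[285,365],hsv[240,400],hsv[262,375],hsv[230,350])
m=((hsv[...,0]<13)&(hsv[...,1]>110)).astype(np.uint8);m[:225]=0;m[300:]=0;m[:,:340]=0;m[:,410:]=0
cn=max(cv2.findContours(m,0,2)[0],key=cv2.contourArea)
P=np.array([onplane(c,p,0.012)[:2] for p in cn.reshape(-1,2)],np.float32)
print("board",cv2.minAreaRect(P))
for n,uv,z in [("tin",(400,163),.1),("charger",(311,167),.05),("glue",(224,163),.15),("green",(451,337),.11),("s1",(411,211),.03),("s2",(371,317),.03),("cap",(381,262),.126)]: print(n,onplane(c,uv,z))
E
```

```text
tray ((0.5087523460388184, 0.2116456925868988), (0.17273402214050293, 0.19181425869464874), 73.09729766845703)
[ 12 131 161] [ 21  88 171] [ 18  28 118] [ 21  87 175]
board ((0.5108681321144104, -0.15728440880775452), (0.04461062699556351, 0.12399383634328842), 76.95621490478516)
tin [ 0.74089563 -0.22914773  0.1       ]
charger [ 0.73542608 -0.01782847  0.05      ]
glue [0.72132548 0.18069425 0.15      ]
green [ 0.33429142 -0.35115379  0.11      ]
s1 [ 0.63494149 -0.26810062  0.03      ]
s2 [ 0.37180979 -0.17288072  0.03      ]
cap [ 0.50396722 -0.18433974  0.126     ]
```

View pics/crop_top.png

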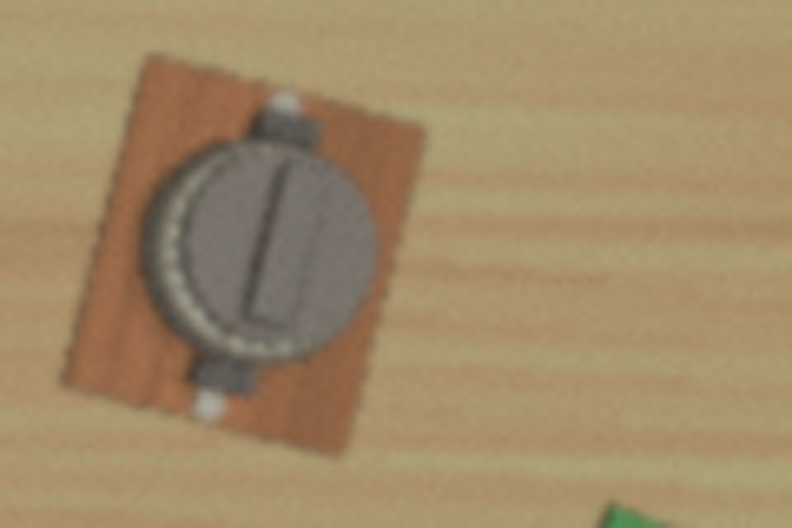

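View pics/crop_scene.png

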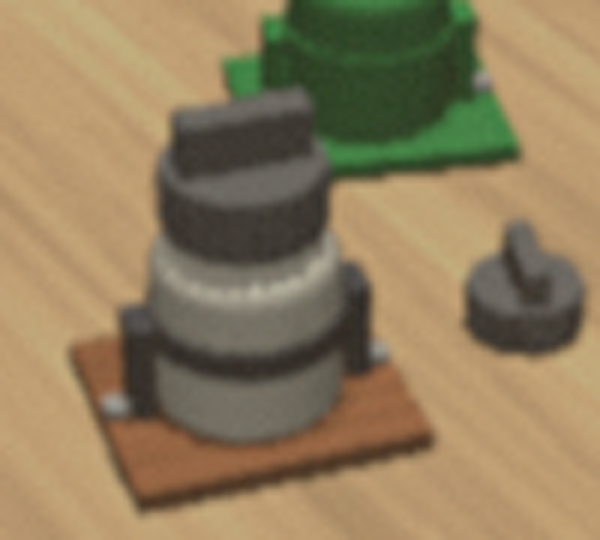

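The top crop shows the board corners at crop (148,55), (427,128), (343,458) and (64,385), with the cap disc at about (281,248). The bar runs along the board's long side. The scene crop confirms a large grey cap on the white clamped tub.

```bash
python3 - <<'E'
from h import *
d=pickle.load(open("c0.pkl","rb"))
c=d["top"]
g=lambda q:(340+(q[0]+.5)/6.6-.5,225+(q[1]+.5)/6.6-.5)
B=np.array([onplane(c,g(q),.012) for q in [(148,55),(427,128),(343,458),(64,385)]])
print(B.mean(0),np.linalg.norm(B[0]-B[1]),np.linalg.norm(B[1]-B[2]))
for a,b in [(0,3),(1,2)]:
    v=B[a]-B[b];print(np.degrees(np.arctan2(v[1],v[0])))
v=B[1]-B[0];print(np.degrees(np.arctan2(v[1],v[0])))
print("cap",onplane(c,g((281,248)),.126))
# scene: bar top corners crop scale 6 off 260,170
s=d["scene"];gs=lambda q:(260+q[0]/6-.4,170+q[1]/6-.4)
for q in [(175,113),(300,92),(187,127),(312,107)]: print(onplane(s,gs(q),.150))
for q in [(70,350),(140,508),(435,440)]: print(onplane(s,gs(q),.012))
# skirt lower edge left/right extremes and center of the flat face
from scipy.spatial.transform import Rotation as R
print(R.from_euler('xyz',[-179.89,0.006,155.776],degrees=True).as_matrix().round(3))
E
```

```text
[ 0.50384116 -0.18706402  0.012     ] 0.1092039027722455 0.12874160454263522
-13.284271531675472
-13.569867388431243
-103.41534312174986
cap [ 0.50367598 -0.18700446  0.126     ]
[ 0.52850564 -0.19709054  0.15      ]
[ 0.47873408 -0.18405624  0.15      ]
[ 0.52976394 -0.185657    0.15      ]
[ 0.4808013  -0.17193928  0.15      ]
[ 0.5564997  -0.24987601  0.012     ]
[ 0.5834749  -0.14105918  0.012     ]
[ 0.45887555 -0.11243237  0.012     ]
[[-0.912  0.41  -0.001]
 [ 0.41   0.912 -0.002]
 [-0.    -0.002 -1.   ]]
```

Call:
{"fn": "servo_tool", "kwargs": {"increments": [[[-0.027, -0.019, -0.01, 6, 0, 0, 1], [-0.027, -0.019, -0.01, 0, 0, 6, 1], [-0.06, -0.04, -0.02, 0, 0, 12, 1], [-0.09, -0.06, -0.03, 0, 0, 18, 1], [-0.12, -0.08, -0.04, 0, 0, 25, 1], [-0.15, -0.1, -0.05, 0, 0, 32, 1], [-0.18, -0.125, -0.06, 0, 0, 39, 1], [-0.21, -0.148, -0.06, 0, 0, 46, 1], [-0.24, -0.17, -0.06, 0, 0, 53, 1], [-0.27, -0.19, -0.06, 0, 0, 60, 1], [-0.3, -0.21, -0.06, 0, 0, 67, 1], [-0.33, -0.232, -0.06, 0, 0, 74, 1], [-0.36, -0.252, -0.06, 0, 0, 80, 1], [-0.373, -0.262, -0.06, 0, 0, 80, 1], [-0.373, -0.262, -0.06, 0, 0, 80, 1]]]}}

```text
time_s: 1.65
tool_pos: [0.5007, 0.1974, 0.2825]
tool_rot: [180.0, 0.1, 75.4]
force: [0.5, -0.4, 0.3]
grip_width: 0.0867
```

Call:
{"fn": "servo_tool", "kwargs": {"increments": [[[-0.027, 0.007, 0, 0, 0, 7, 1], [-0.054, 0.014, 0, 0, 0, 14, 1], [-0.08, 0.021, 0, 0, 0, 21, 1], [-0.107, 0.028, 0, 0, 0, 28, 1], [-0.134, 0.035, 0, 0, 0, 35, 1], [-0.16, 0.042, 0, 0, 0, 42, 1], [-0.187, 0.05, 0, 0, 0, 49, 1], [-0.214, 0.057, 0, 0, 0, 56, 1], [-0.24, 0.064, 0, 0, 0, 63, 1], [-0.268, 0.07, 0, 0, 0, 70, 1], [-0.295, 0.078, 0, 0, 0, 77, 1], [-0.322, 0.085, 0, 0, 0, 84, 1], [-0.35, 0.092, 0, 0, 0, 89.2, 1], [-0.375, 0.099, 0, 0, 0, 89.2, 1], [-0.375, 0.099, 0, 0, 0, 89.2, 1], [-0.375, 0.099, 0, 0, 0, 89.2, 1]]]}}

```text
time_s: 3.25
tool_pos: [0.5036, -0.1855, 0.2823]
tool_rot: [-179.9, 0.0, -13.4]
force: [-0.1, 0.4, 0.0]
grip_width: 0.0869
```

```bash
python3 - <<'E'
from cell import env
from h import *
c=env.read_camera("wrist");o=env.get_obs();print(o["tool_pos"],o["tool_rot"],o["qpos"],o["force"])
pickle.dump(c,open("w1.pkl","wb"));cv2.imwrite("pics/w1.png",c["frame"])
for p in [(.504,-.187,.15)]: print(proj(c,p))
E
```

```text
[ 0.5037096  -0.18473408  0.28226864] [-1.79932021e+02  3.50824717e-02 -1.32637389e+01] [-21.00609389   2.85768094  40.16082334  95.22088611  -1.92246139
  82.64037202 -83.89644497] [0.71680374 0.10610079 0.50043467]
[[320.63796618 222.31897021]]
```

View pics/w1.png

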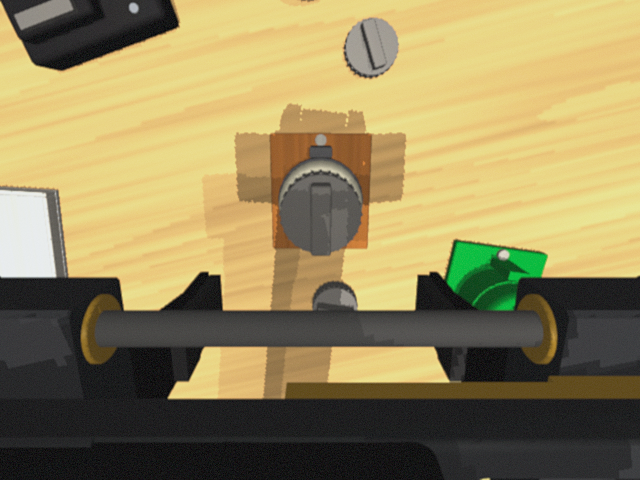

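The wrist view shows the big cap's bar upright at columns 310–331, rows about 184–254. It is aligned with the jaws and centred between the fingers, so I'm descending.

Call:
{"fn": "servo_tool", "kwargs": {"increments": [[[0, 0, 0.03, 0, 0, 0, 1], [0, 0, 0.06, 0, 0, 0, 1], [0, 0, 0.09, 0, 0, 0, 1], [0, 0, 0.11, 0, 0, 0, 1], [0, 0, 0.125, 0, 0, 0, 1], [0, 0, 0.138, 0, 0, 0, 1], [0, 0, 0.146, 0, 0, 0, 1], [0, 0, 0.15, 0, 0, 0, 1], [0, 0, 0.152, 0, 0, 0, 1], [0, 0, 0.152, 0, 0, 0, 1], [0, 0, 0.152, 0, 0, 0, 1]]], "squeeze": 40}}

```text
time_s: 4.4
tool_pos: [0.5037, -0.1872, 0.1312]
tool_rot: [-180.0, -0.1, -13.4]
force: [0.4, -0.1, -0.5]
grip_width: 0.0871
```

```bash
python3 - <<'E'
from cell import env
from h import *
c=env.read_camera("wrist");o=env.get_obs();print(o["tool_pos"],o["tool_rot"],o["force"])
cv2.imwrite("pics/w2.png",c["frame"])
E
```

```text
[ 0.50364335 -0.18719007  0.13114033] [-1.79986686e+02 -6.43232052e-02 -1.34298836e+01] [-0.04394179 -0.03938753  0.63871649]
```

View pics/w2.png

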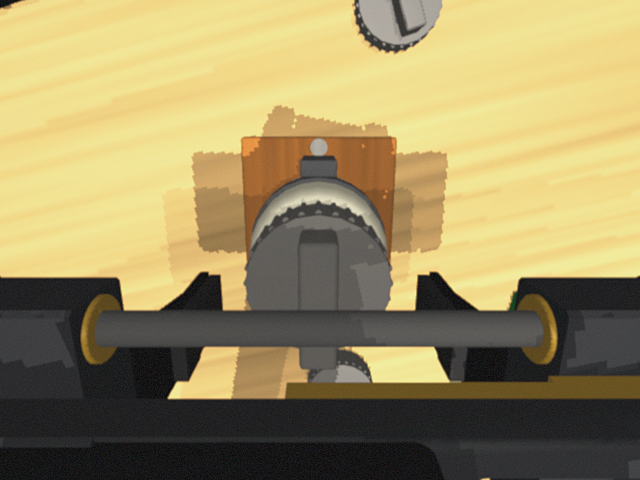

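The bar at columns 300–337 is centred between the pads. I'm closing the gripper.

Call:
{"fn": "servo_tool", "kwargs": {"increments": [[[0, 0, 0.001, 0, 0, 0, 0.3], [0, 0, 0.002, 0, 0, 0, -0.3], [0, 0, 0.002, 0, 0, 0, -1], [0, 0, 0.002, 0, 0, 0, -1], [0, 0, 0.002, 0, 0, 0, -1], [0, 0, 0.002, 0, 0, 0, -1], [0, 0, 0.002, 0, 0, 0, -1], [0, 0, 0.002, 0, 0, 0, -1], [0, 0, 0.002, 0, 0, 0, -1], [0, 0, 0.002, 0, 0, 0, -1]]], "squeeze": 40}}

```text
time_s: 5.45
tool_pos: [0.5033, -0.1869, 0.1286]
tool_rot: [-180.0, -0.0, -13.4]
force: [-1.8, -0.4, -0.8]
grip_width: 0.0156
```

Call:
{"fn": "servo_tool", "kwargs": {"increments": [[[0, 0, 0.002, 0, 0, 0, -1], [0, 0, 0.004, 0, 0, 0, -1], [0, 0, 0.006, 0, 0, 0, -1], [0, 0, 0.007, 0, 0, 0, -1], [0, 0, 0.007, 0, 0, 0, -1], [0, 0, 0.007, 0, 0, 0, -1]]]}}

```text
time_s: 6.05
tool_pos: [0.5033, -0.187, 0.1232]
tool_rot: [-179.9, 0.0, -13.4]
force: [-3.5, 1.5, 13.3]
grip_width: 0.0155
```

Call:
{"fn": "servo_tool", "kwargs": {"increments": [[[0, 0, 0.001, 0, 0, 0, -1], [0, 0, 0.002, 0, 0, 0, -1], [0, 0, 0.002, 0, 0, 0, -1], [0, 0, 0.002, 0, 0, 0, -1]]]}}

```text
time_s: 6.45
tool_pos: [0.5034, -0.1869, 0.1215]
tool_rot: [-179.9, -0.0, -13.4]
force: [-5.2, 2.1, 13.7]
grip_width: 0.0158
```

Call:
{"fn": "servo_tool", "kwargs": {"increments": [[[0, 0, 0.0005, 0, 0, -3, -1], [0, 0, 0.0005, 0, 0, -7, -1], [0, 0, 0.0005, 0, 0, -11, -1], [0, 0, 0.0005, 0, 0, -15, -1], [0, 0, 0.0005, 0, 0, -15, -1]]]}}

```text
time_s: 6.95
tool_pos: [0.5033, -0.1874, 0.1212]
tool_rot: [-180.0, -0.0, 1.6]
force: [-6.5, 0.8, 13.8]
grip_width: 0.0155
```

```bash
python3 - <<'E'
from cell import env
from h import *
o=env.get_obs();print(o["tool_pos"],o["tool_rot"],o["force"],o["wrist_torque"],o["qpos"])
c=env.read_camera("wrist");cv2.imwrite("pics/w3.png",c["frame"])
E
```

```text
[ 0.50333136 -0.18741411  0.12119426] [-1.79955238e+02 -3.36445635e-02  1.64953104e+00] [-6.53852019  0.76979934 13.81529202] [0.27362006 1.44748123 0.0113783 ] [-17.26747527  10.18014394  38.52448837 107.71074178  -7.06876225
  64.4488042  -64.47569729]
```

View pics/w3.png

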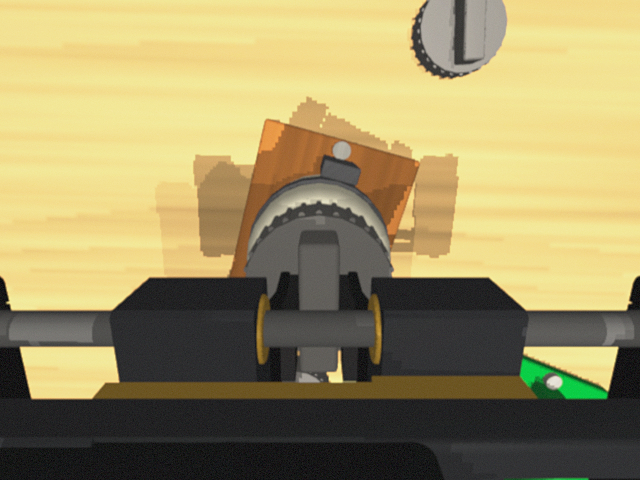

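The cap turns with the gripper. I'm continuing to about 90°, with a small shift to relieve the side force.

Call:
{"fn": "servo_tool", "kwargs": {"increments": [[[-0.0005, 0, 0, 0, 0, -5, -1], [-0.0007, 0, 0, 0, 0, -11, -1], [-0.0007, 0, 0, 0, 0, -17, -1], [-0.0007, 0, 0, 0, 0, -23, -1], [-0.0007, 0, 0, 0, 0, -29, -1], [-0.0007, 0, 0, 0, 0, -35, -1], [-0.0007, 0, 0, 0, 0, -41, -1], [-0.0007, 0, 0, 0, 0, -47, -1], [-0.0007, 0, 0, 0, 0, -53, -1], [-0.0007, 0, 0, 0, 0, -59, -1], [-0.0007, 0, 0, 0, 0, -65, -1], [-0.0007, 0, 0, 0, 0, -71, -1], [-0.0007, 0, 0, 0, 0, -75, -1], [-0.0007, 0, 0, 0, 0, -75, -1], [-0.0007, 0, 0, 0, 0, -75, -1]]]}}

```text
time_s: 8.5
tool_pos: [0.5048, -0.1892, 0.1222]
tool_rot: [179.6, 0.1, 76.5]
force: [-1.6, -2.0, 14.1]
grip_width: 0.0157
```

```bash
python3 - <<'E'
from cell import env
from h import *
o=env.get_obs();print(o["tool_pos"],o["tool_rot"],o["force"],o["wrist_torque"],o["qpos"])
c=env.read_camera("wrist");cv2.imwrite("pics/w4.png",c["frame"])
E
```

```text
[ 0.50475758 -0.18916898  0.12224742] [1.79645287e+02 5.85510288e-02 7.65305340e+01] [-1.64246912 -1.96743992 14.08444764] [-0.4472408   0.4357655   0.01609388] [-10.44427112   9.44110223  30.89305415 107.48052605  -5.35131499
  64.13649656   8.94594776]
```

View pics/w4.png

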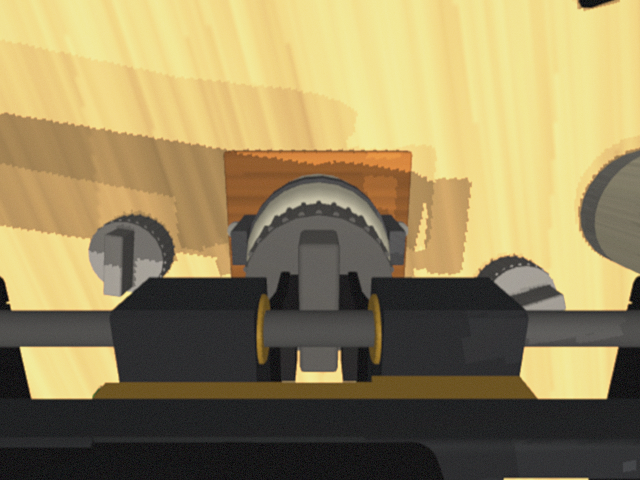

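The bar is now square to the board's long side, so the cap has turned 90° with the gripper. I'm lifting.

Call:
{"fn": "servo_tool", "kwargs": {"increments": [[[0, 0, -0.003, 0, 0, 0, -1], [0, 0, -0.006, 0, 0, 0, -1], [0, 0, -0.01, 0, 0, 0, -1], [0, 0, -0.015, 0, 0, 0, -1], [0, 0, -0.02, 0, 0, 0, -1], [0, 0, -0.025, 0, 0, 0, -1], [0, 0, -0.025, 0, 0, 0, -1]]]}}

```text
time_s: 9.25
tool_pos: [0.5022, -0.1865, 0.1443]
tool_rot: [-179.9, -0.0, 76.6]
force: [-0.1, 0.2, -1.0]
grip_width: 0.0158
```

Call:
{"fn": "servo_tool", "kwargs": {"increments": [[[0, 0, -0.015, 0, 0, 0, -1], [0, 0, -0.03, 0, 0, 0, -1], [0, 0, -0.05, 0, 0, 0, -1], [0, 0, -0.07, 0, 0, 0, -1], [0, 0, -0.09, 0, 0, 0, -1], [0, 0, -0.1, 0, 0, 0, -1], [0, 0, -0.1, 0, 0, 0, -1], [0, 0, -0.1, 0, 0, 0, -1]]]}}

```text
time_s: 10.05
tool_pos: [0.5023, -0.1869, 0.2438]
tool_rot: [-180.0, -0.0, 76.6]
force: [0.0, -0.2, -1.6]
grip_width: 0.0158
```

```bash
python3 - <<'E'
from cell import env
from h import *
o=env.get_obs();print(o["tool_pos"],o["tool_rot"],o["force"],o["grip_width"])
c=env.read_camera("scene");cv2.imwrite("pics/s5.png",cv2.resize(c["frame"][120:300,200:440],None,fx=3,fy=3,interpolation=cv2.INTER_CUBIC))
E
```

```text
[ 0.50230675 -0.18691236  0.2438135 ] [-1.79982494e+02 -1.41540273e-02  7.65816818e+01] [ 0.01228576 -0.18384806 -1.5547676 ] 0.015842818151888337
```

View pics/s5.png

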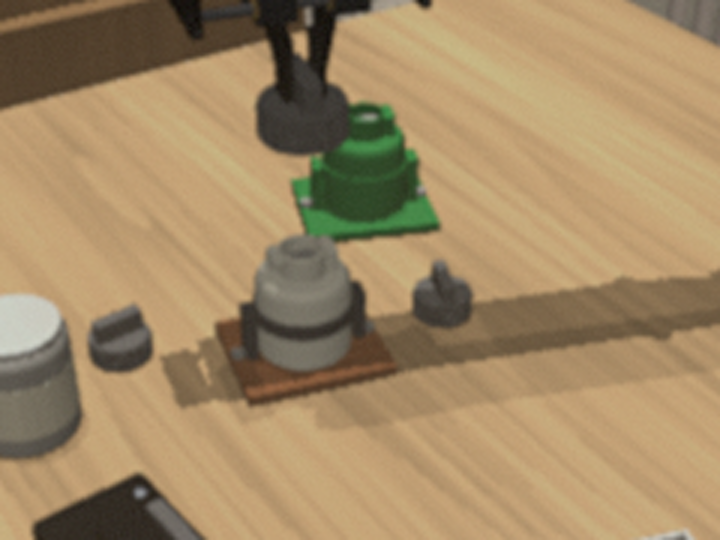

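The cap is off: the scene crop shows it hanging from the fingers at crop (302,115), and the bare tub neck at (300,250). Next I'm carrying it over the tray.

Call:
{"fn": "servo_tool", "kwargs": {"increments": [[[0.012, -0.003, 0, 0, 0, 0, -1], [0.03, -0.007, 0, 0, 0, 0, -1], [0.06, -0.014, 0, 0, 0, 0, -1], [0.09, -0.02, 0, 0, 0, 0, -1], [0.12, -0.027, 0, 0, 0, 0, -1], [0.15, -0.034, 0, 0, 0, 0, -1], [0.18, -0.04, 0, 0, 0, 0, -1], [0.21, -0.047, 0, 0, 0, 0, -1], [0.24, -0.054, 0, 0, 0, 0, -1], [0.27, -0.06, 0, 0, 0, 0, -1], [0.3, -0.067, 0, 0, 0, 0, -1], [0.33, -0.074, 0, 0, 0, 0, -1], [0.355, -0.08, 0, 0, 0, 0, -1], [0.375, -0.084, 0, 0, 0, 0, -1], [0.385, -0.086, 0, 0, 0, 0, -1], [0.39, -0.087, 0, 0, 0, 0, -1], [0.39, -0.087, 0, 0, 0, 0, -1], [0.39, -0.087, 0, 0, 0, 0, -1]]]}}

```text
time_s: 11.9
tool_pos: [0.5086, 0.2112, 0.244]
tool_rot: [180.0, 0.0, 76.5]
force: [-0.2, -1.1, -1.8]
grip_width: 0.0154
```

```bash
python3 - <<'E'
from cell import env
from h import *
o=env.get_obs();print(o["tool_pos"],o["tool_rot"],o["force"],o["grip_width"])
c=env.read_camera("wrist");cv2.imwrite("pics/w6.png",c["frame"])
c=env.read_camera("scene");cv2.imwrite("pics/s6.png",c["frame"])
E
```

```text
[0.5085935  0.21118317 0.24397085] [1.79996490e+02 3.85975245e-02 7.64786585e+01] [-0.22864161 -1.07713292 -1.75510163] 0.015426621784264148
```

View pics/w6.png

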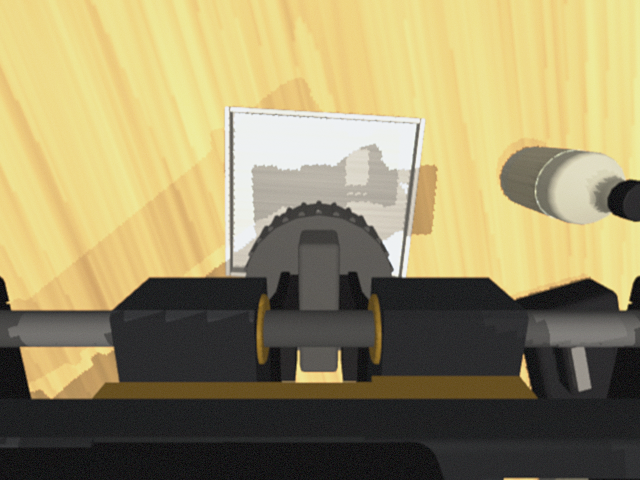

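View pics/s6.png

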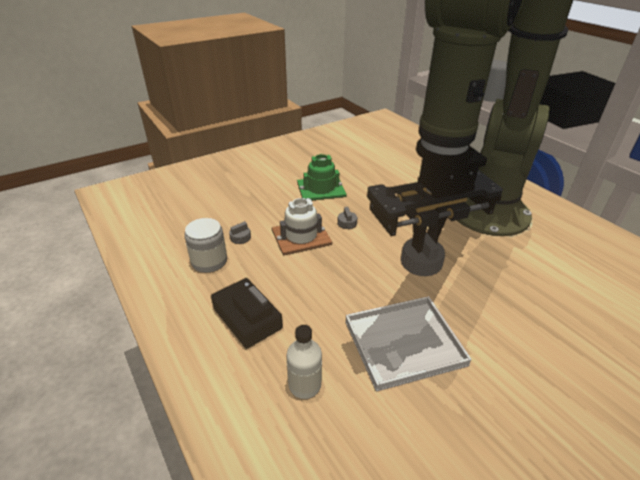

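The cap hangs level over the tray's middle (scene (423,255), tray around (407,340)). I'm lowering it, slowly at the end.

Call:
{"fn": "servo_tool", "kwargs": {"increments": [[[0, 0, 0.015, 0, 0, 0, -1], [0, 0, 0.04, 0, 0, 0, -1], [0, 0, 0.07, 0, 0, 0, -1], [0, 0, 0.1, 0, 0, 0, -1], [0, 0, 0.125, 0, 0, 0, -1], [0, 0, 0.15, 0, 0, 0, -1], [0, 0, 0.17, 0, 0, 0, -1], [0, 0, 0.182, 0, 0, 0, -1], [0, 0, 0.19, 0, 0, 0, -1], [0, 0, 0.195, 0, 0, 0, -1], [0, 0, 0.195, 0, 0, 0, -1], [0, 0, 0.195, 0, 0, 0, -1]]]}}

```text
time_s: 13.2
tool_pos: [0.509, 0.2127, 0.0498]
tool_rot: [179.9, -0.1, 76.6]
force: [0.8, -0.4, -0.9]
grip_width: 0.0156
```

Call:
{"fn": "servo_tool", "kwargs": {"increments": [[[0, 0, 0.002, 0, 0, 0, -1], [0, 0, 0.004, 0, 0, 0, -1], [0, 0, 0.006, 0, 0, 0, -1], [0, 0, 0.008, 0, 0, 0, -1], [0, 0, 0.009, 0, 0, 0, -1], [0, 0, 0.009, 0, 0, 0, -1]]]}}

```text
time_s: 13.8
tool_pos: [0.5083, 0.2124, 0.0398]
tool_rot: [-180.0, 0.0, 76.6]
force: [0.1, 0.7, -0.4]
grip_width: 0.0152
```

Call:
{"fn": "servo_tool", "kwargs": {"increments": [[[0, 0, 0.001, 0, 0, 0, -1], [0, 0, 0.002, 0, 0, 0, -1], [0, 0, 0.003, 0, 0, 0, -1], [0, 0, 0.003, 0, 0, 0, -1], [0, 0, 0.003, 0, 0, 0, -1]]]}}

```text
time_s: 14.3
tool_pos: [0.5085, 0.2125, 0.0375]
tool_rot: [180.0, -0.0, 76.6]
force: [-1.4, -1.6, 4.2]
grip_width: 0.0157
```

Call:
{"fn": "servo_tool", "kwargs": {"increments": [[[0, 0, 0.001, 0, 0, 0, -1], [0, 0, 0.001, 0, 0, 0, -1], [0, 0, 0.001, 0, 0, 0, -1]]]}}

```text
time_s: 14.6
tool_pos: [0.5085, 0.2126, 0.0375]
tool_rot: [-180.0, -0.0, 76.6]
force: [-5.5, -1.4, 11.1]
grip_width: 0.0154
```

```bash
python3 - <<'E'
from cell import env
from h import *
c=env.read_camera("scene");cv2.imwrite("pics/s7.png",cv2.resize(c["frame"][220:400,320:500],None,fx=3.3,fy=3.3,interpolation=cv2.INTER_CUBIC))
o=env.get_obs();print(o["tool_pos"],o["force"],o["grip_width"])
E
```

```text
[0.50850152 0.21257493 0.03750594] [-4.5557787  -3.23732896 11.85018633] 0.015903991190397707
```

View pics/s7.png

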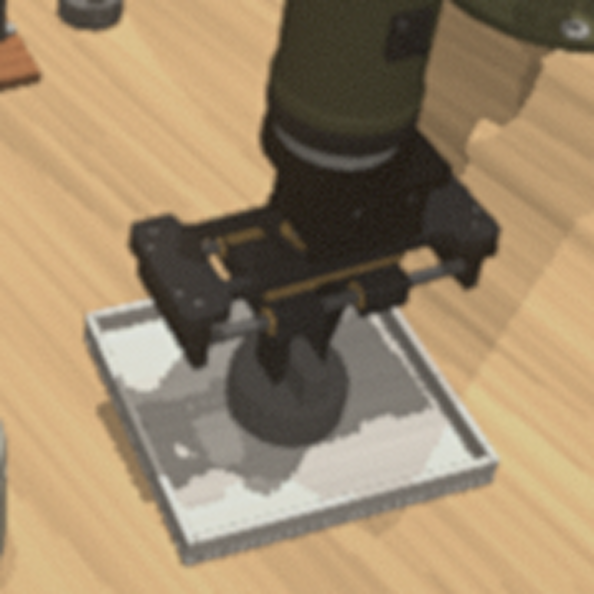

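The cap stands on the floor near the tray's middle, confirmed by the force rise with no further descent. I'm easing off and releasing.

Call:
{"fn": "servo_tool", "kwargs": {"increments": [[[0, 0, -0.001, 0, 0, 0, -1], [0, 0, -0.001, 0, 0, 0, -0.4], [0, 0, -0.001, 0, 0, 0, 0.3], [0, 0, -0.001, 0, 0, 0, 0.6], [0, 0, -0.001, 0, 0, 0, 0.6], [0, 0, -0.001, 0, 0, 0, 0.6], [0, 0, -0.001, 0, 0, 0, 0.6], [0, 0, -0.001, 0, 0, 0, 0.6]]]}}

```text
time_s: 15.45
tool_pos: [0.5085, 0.2125, 0.037]
tool_rot: [180.0, -0.0, 76.6]
force: [0.4, 0.3, 0.5]
grip_width: 0.0634
```

Call:
{"fn": "servo_tool", "kwargs": {"increments": [[[0, 0, -0.01, 0, 0, 0, 0.6], [0, 0, -0.03, 0, 0, 0, 0.6], [0, 0, -0.06, 0, 0, 0, 0.6], [0, 0, -0.09, 0, 0, 0, 0.6], [0, 0, -0.12, 0, 0, 0, 0.6], [0, 0, -0.15, 0, 0, 0, 0.6], [0, 0, -0.18, 0, 0, 0, 0.6], [0, 0, -0.2, 0, 0, 0, 0.6], [0, 0, -0.2, 0, 0, 0, 0.6], [0, 0, -0.2, 0, 0, 0, 0.6]]]}}

```text
time_s: 16.45
tool_pos: [0.5084, 0.2125, 0.2374]
tool_rot: [180.0, -0.0, 76.6]
force: [-0.6, 0.0, -1.2]
grip_width: 0.0694
```

```bash
python3 - <<'E'
from cell import env
from h import *
o=env.get_obs();print(o["time_s"],o["tool_pos"],o["force"],o["grip_width"])
c=env.read_camera("scene");cv2.imwrite("pics/s8.png",c["frame"])
w=env.read_camera("wrist");cv2.imwrite("pics/w8.png",w["frame"])
d=pickle.load(open("c0.pkl","rb"))
t=np.array([.509,.2117]);print(proj(c,[(.5085,.2125,.059),(.5085,.2125,.035)]),proj(w,[(.5085,.2125,.059)]))
E
```

```text
16.45 [0.50841678 0.21245782 0.23741779] [-0.61385046  0.03322905 -1.20206393] 0.06943830579373415
[[408.28154363 322.41415716]
 [406.61859235 330.6440773 ]] [[320.09314456 211.75273201]]
```

View pics/s8.png

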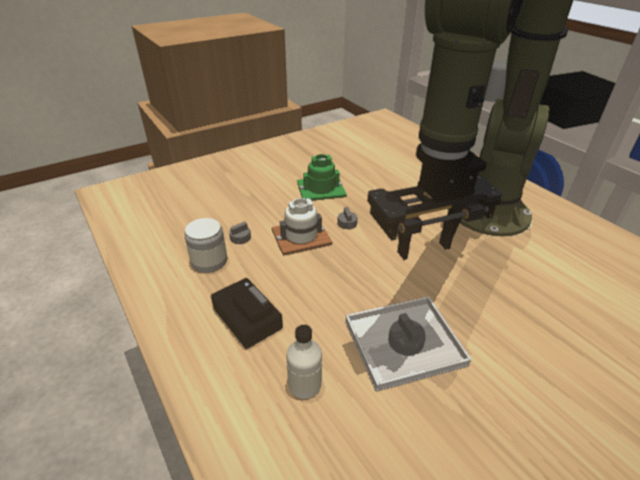

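View pics/w8.png

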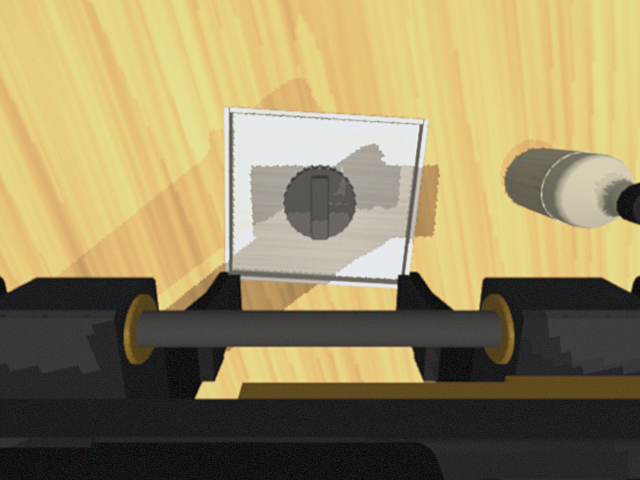

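The cap stands flat with its bar up in the middle of the tray (wrist (320,203), scene (406,335)). The fingers are well clear, and the tin, charger and glue look unmoved. I'm handing in.

```bash
python3 - <<'E'
from cell import env
print(env.sign_off())
E
```

```text
the job is handed in; nothing more can be done
None
```

The cap is off the tub and standing bar up in the tray; I handed the job in at about 16.5 s, and no verdict was reported.

**What I did:** I gripped the large cap's bar with 40 N and pressed about 7 mm (about 14 N). I turned it 90° anticlockwise while pressed, then lifted it clear and carried it to the tray. I let go only after the force rose to about 11 N with no further descent.

**Last checks:** The pictures show the cap flat near the tray's middle (about 0.5085, 0.2125 m), the gripper about 0.2 m above it, and the tin, charger and glue in their original places. I judged all of this by eye; I did not measure the cap's tilt or position again after release.

**Not as planned:** A side force of up to about 6.5 N appeared while pressing; I eased it with a 0.7 mm shift. The first row of the first move had a stray 6° turn about the tool's x axis. It happened in free space and was undone in the next row.

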